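# Pop the stirrer's battery hatch

## Robot

A 6-joint arm with a two-finger parallel gripper is mounted at the origin on a cart in front of the work surface, level with it; the furniture and walls round the work are solid. World frame = base frame: x ahead of the robot, y to its left, z up, the work surface at z = 0. Lengths are in m, angles in rad, forces in N, time in s.
With the tool pointing down it reaches from about 0.35 to 0.775 m from the base axis. Payload 7.3 kg.
Tool frame: the origin (TCP) lies on the centre line of the jaws, within the pads' length; the fingertips stand 19 mm ahead of it and the grasp point (between the pads) is the TCP (r.tips_ahead is the distance from the TCP to the fingertips, in m); z points along the fingers, y is the line along which they close (so a half turn about z gives the same grasp; the last joint's range is limited). The gripper opens to 92 mm and grips with 3 to 60 N. Pads are 19 mm wide; open, the fingers measure 130 mm over their backs; the gripper's body (75 mm by 190 mm) begins 47 mm behind the grasp point.
Start: joints at [1.186, 0.342, 1.524, -0, 1.275, -0.146], TCP at [0.124, 0.51, 0.216] pointing down, gripper open.
Joint ranges: [-2.53, 2.53], [-0.77, 2.02], [0.04, 2.7], [-1, 4.14], [0.28, 2.66], [-3.11, 3.11]. Speed limits (rad/s): [2.57, 2.57, 3.14, 3.14, 3.14, 3.14].

## Interface

Orientations are given as a rotation vector (axis times angle).
In Python, from station import r gives the robot as it stands. The module is installed in compiled form; this text tells all that it offers.
- The arm moves only by the tool servo_tool, never from a script. Its argument "motion" is a list of rows, each an object of numbers: "claw": the opening, from 0 (shut) to 1 (fully open); "dx", "dy", "dz": the shift along the tool's x, y, z in mm; "roll": the turn about the tool's z in rad. In form: [{"claw": .., "dx": .., "dy": .., "dz": .., "roll": ..}, ...]. A call has 1 to 10 rows; each row shifts and turns the commanded pose from where the row before left it, along the tool's axes as they then stand; what a row does not reach is not made up. A row lasts 1/12 s, in which the tool goes at most 41.7 mm and 7.16 degrees, less where a joint would pass 70% of its speed; a pose out of reach is approached as far as the arm can. A call is refused whole if a number of a shift passes 41.7 or a number of a turn 0.125, either way. A call with a gripper value outside its range is refused whole. The fingers move at their own pace and stop on an object; "squeeze" is the grip in N (left out, the last holds). Time passes only in rows, so rows that do not move let the fingers close. It gives the time, the measured TCP pose, the force, the opening and the grip force at its end, in the units of the state.
- r.read_state(): the state, without advancing time (a new reading comes with each control period).
- r.read_camera(name): name is "scene" or "top"; returns a dict with "color" (480x640x3 uint8, blue, green, red), "range_z" (480x640 float32, m along the optical axis (not along the pixel's ray), 0 where there is no reading), "K" (3x3 intrinsics, pixels), "dist_coeffs" ([k1, k2, p1, p2, k3] as OpenCV has them; the pictures are not rectified), "camera_from_world" (4x4, takes a point from world to camera coordinates). Camera axes: x right, y up, looking along -z (the intrinsics and any distortion apply to the point x, -y, -z); pixel columns grow to the right and rows downward; lengths in m; the calibration is good to about 2 mm. A picture is of the moment at which its call begins.
- r.close_job(): hands the job in; it is judged then, once.
Trained networks look in a picture, given as the dict that the camera call returned (one of the last four; its "shot" number tells which), for a name from the list of things; names that differ only in an ending like _2 or _b are one class to them, and where a whole thing is asked for, a point or a joint stands for the part that bears it (a point fixed in the world has none). Each returns a list of dicts, best first, with "confidence" (0 to 1); they miss things now and then, are a little off and sometimes report something else, mostly with a low value. They report only what shows in the picture. A call takes as long as a camera call. They do not tell look-alikes from the thing itself.
- r.search_frame(picture, thing): "bbox" ([left, top, right, bottom] in pixels, round what is visible of it).
The state is a dict: "time_s": time; "qpos": joint angles; "joint_velocities": joint speeds; "tau": joint torques, N m; "position": TCP position; "ee_rot": TCP orientation; "contact_force": force on the tool from outside, world axes, zero at the start; "torque": the same for the moment, N m; "width": finger opening in m; "gripper_force": force on a finger pad.
Only numpy, scipy, OpenCV 4.12 (cv2) and the standard library are available. Lean on these libraries where they do the work, as an engineer would, in place of code of your own. Each camera call takes 0.05 s, during which the arm holds its last target. There are 200 camera calls.

## Task

The cells of the small magnetic stirrer are due for a change: press down the ribbed front edge of its battery hatch with the fingertips until the push-push latch lets go, take the hand away so that the hatch pops up by itself, and watch for a second or two that it stays open (pushing it in again would shut it). The stirrer is the instrument with the round steel plate; leave the hatch of the slide viewer, with the rectangular window, shut. Only touch: do not grip, lift or shove either instrument, and do not disturb the jar, the dropper bottle, the coverslip box or the cap standing around.

Things in the scene. Friction and masses are not known exactly. Their poses are not given: they have to be found in the camera images.
- stirrer: The stirrer: white plastic instrument, loose on rubber feet, about 0.9 kg, 150 mm long (x), 52 high; rear half 100 mm wide (y) with a round steel plate (64 mm across, top at 58 mm), front half a nose 68 wide under a grey hatch. Origin: centre of its underside, z up, x from hatch (front) to plate (rear). Turned up to 25 degrees either way from facing the robot, left or right of the staining jar.
- stirrer_press (a point): Where to press: on the top face of the stirrer's hatch, amid its black ribs, 13 mm behind its front edge, 58 mm in front of its hinge line, midway across; it moves with the hatch. Hatch shut: 52 mm above the bench. The hatch is a flat grey lid, 68 mm long, 66 wide, 5 thick, covering the instrument's nose; nothing stands above it.
- stirrer_lid (a joint): Hatch angle, rad: 0 latched shut (level), negative pressed in, positive open; hinged at its rear edge. At the ribs a push of 2 to 4 N takes it to its stop at -0.165 (9.5 mm down); pressed beyond -0.12 (7 mm) and released, it swings up by its spring in about 1 s to its stop at 1.25, the front edge rising 65 mm and moving back to the rear. It stays there; pushed fully in again, it latches.
- viewer: The slide viewer: same white housing, size, grey hatch, origin and axes as the stirrer, but with a rectangular opal-white window (50 x 80 mm, top at 58 mm) on its rear half. On the other side of the staining jar. To be left alone.
- viewer_lid (a joint): Angle of the slide viewer's hatch, rad: 0 = latched shut. The same latch. It must stay shut.
- stain_jar: Loose staining jar with purple filling, 75 mm across its foot, 93 mm tall, standing between the two instruments. Origin at the centre of its underside.
- dropper: Loose amber dropper bottle, 38 mm diameter, 116 mm tall, to the left of the instruments. Origin at the centre of its underside.
- slip_box: Loose small clear coverslip box, 28 x 28 x 25 mm, in front between the instruments. Origin at the centre of its underside.
- cap: Loose white screw cap, 61 mm diameter, 16 mm high, to the right of the instruments. Origin at the centre of its underside.
Not all that is in view belongs to the job. Leave any orange look-alike of the stain_jar alone.

How it is judged:
On the way, in this order (a step that is already met when the one before it is completed fails the run):
1. the stirrer's hatch is pressed in past its latch point (value of joint stirrer_lid below -0.08 rad), for 0.02 s.
2. the hatch has popped up and stays open for a second with the hand off the stirrer (value of joint stirrer_lid above 1 rad and contact force between each of the arm, the fingers and stirrer below 0.2 N), for 1 s.
At the end, for the whole second after the job is handed in: The stirrer's hatch, after being pressed in past its latch point, stands open by itself (beyond 1.0 rad) at rest; the viewer's hatch is shut (within 0.05 rad); neither instrument has moved 25 mm; jar, bottle, box and cap are within 20 mm of their places, jar and bottle upright (value of joint stirrer_lid above 1 rad and not (velocity of joint stirrer_lid above 0.1 rad/s) and not (velocity of joint stirrer_lid below -0.1 rad/s) and value of joint viewer_lid between -0.05 and 0.05 rad and distance of each of stirrer, viewer from where it was at the start of the episode below 0.025 m and linear speed of stirrer below 0.02 m/s and distance of each of stain_jar, dropper, slip_box, cap from where it was at the start of the episode below 0.02 m and angle between each of stain_jar, dropper's own z axis and vertical below 0.2 rad); the robot touches nothing.
It fails at once if the slide viewer's hatch is pressed in or opened (value of joint viewer_lid below -0.07 rad or value of joint viewer_lid above 0.1 rad).
It fails at once if an instrument is lifted, carried or shoved (25 mm) (distance of any of stirrer, viewer from where it was at the start of the episode above 0.025 m).
It fails at once if a bystander is lifted, carried or shoved (20 mm) or tipped over (distance of any of stain_jar, dropper, slip_box, cap from where it was at the start of the episode above 0.02 m or angle between any of stain_jar, dropper's own z axis and vertical above 0.5 rad).
It also fails if it takes over 29 s, if anything falls off the work surface, if the arm or the gripper's body presses on something with over 40 N, if the wrist force passes 120 N, or if a joint passes its speed limit or range.

## Working session

There is one attempt and no reset: what is moved stays moved. The work goes in short steps, Python scripts to look and compute and a tool call to move; the robot and the scene stay as the last step left them, time stands still between calls to the robot, and variables do not carry over. Pictures are saved under pics/ and viewed, at most 10 in all, crops included, and the job is handed in when it is done.

Besides the shell and the picture viewer there is one more tool, called after ">>>" by a JSON object that holds its "fn" and its "kwargs", one argument or row to a line. servo_tool: Moves the arm, as the interface text tells. Its arguments: {"type":"object","properties":{"motion":{"type":"array","items":{"type":"object","properties":{"claw":{"type":"number"},"dx":{"type":"number"},"dy":{"type":"number"},"dz":{"type":"number"},"roll":{"type":"number"}}}},"squeeze":{"type":"number"}},"required":["motion"]}

```bash
mkdir -p pics; cat > h.py <<'E'
import numpy as np, cv2
from station import r
def world(p,uv):
    uv=np.array(uv,float).reshape(-1,2)
    n=cv2.undistortPoints(uv[:,None],p["K"],np.array(p["dist_coeffs"]))[:,0]
    z=np.array([p["range_z"][int(round(v)),int(round(u))] for u,v in uv])
    c=np.c_[n[:,0]*z,-n[:,1]*z,-z,np.ones(len(z))]
    return (np.linalg.inv(p["camera_from_world"])@c.T).T[:,:3]
def cloud(p):
    H,W=p["range_z"].shape
    v,u=np.mgrid[:H,:W]
    return world(p,np.c_[u.ravel(),v.ravel()]).reshape(H,W,3)
E
python3 - <<'E'
from h import *
for n in("scene","top"):
    p=r.read_camera(n); cv2.imwrite(f"pics/{n}0.png",p["color"])
    for t in("stirrer","stirrer_press","viewer","stain_jar","dropper","slip_box","cap"):
        for d in r.search_frame(p,t)[:3]: print(n,t,np.round(d["bbox"]),round(d["confidence"],2))
s=r.read_state();print(s)
E
```

```text
scene stirrer [372. 266. 418. 332.] 0.68
scene stirrer_press [372. 291. 406. 317.] 0.61
scene stain_jar [311. 220. 345. 271.] 0.65
scene stain_jar [338. 198. 363. 244.] 0.57
scene stain_jar [234. 202. 287. 247.] 0.5
scene dropper [223. 181. 234. 223.] 0.88
scene dropper [370. 287. 408. 320.] 0.62
scene slip_box [288. 273. 299. 292.] 0.6
scene slip_box [222. 181. 238. 223.] 0.35
scene cap [452. 305. 487. 330.] 0.85
top stirrer [384. 233. 436. 297.] 0.86
top stirrer_press [402. 263. 434. 297.] 0.79
top viewer [213. 212. 261. 273.] 0.83
top viewer [188. 230. 201. 246.] 0.67
top stain_jar [305. 176. 329. 207.] 0.97
top stain_jar [312. 224. 342. 252.] 0.69
top dropper [184. 231. 203. 247.] 0.54
top slip_box [403. 265. 434. 298.] 0.28
top slip_box [312. 222. 343. 254.] 0.17
top cap [456. 239. 481. 261.] 0.76
{'time_s': 0.8, 'qpos': array([ 1.18600128e+00,  3.42016950e-01,  1.52407983e+00, -1.85557200e-05,
        1.27542602e+00, -1.45985809e-01]), 'joint_velocities': array([-0.00040862, -0.00045191,  0.00191855,  0.00098377, -0.00122203,
        0.00084655]), 'tau': array([-9.75555413e-04, -4.31090033e+01, -2.44462770e+01,  7.18339789e-02,
        4.82983002e-02, -3.79540026e-06]), 'position': array([0.12417105, 0.51012516, 0.21643875]), 'ee_rot': array([3.74217285e-01, 3.11918949e+00, 9.85697360e-05]), 'contact_force': array([0.6681163 , 0.48883293, 0.2232177 ]), 'torque': array([-0.01392491,  0.0147319 ,  0.00765611]), 'gripper_force': 0.0, 'width': 0.09199707114692175}
```

View pics/top0.png

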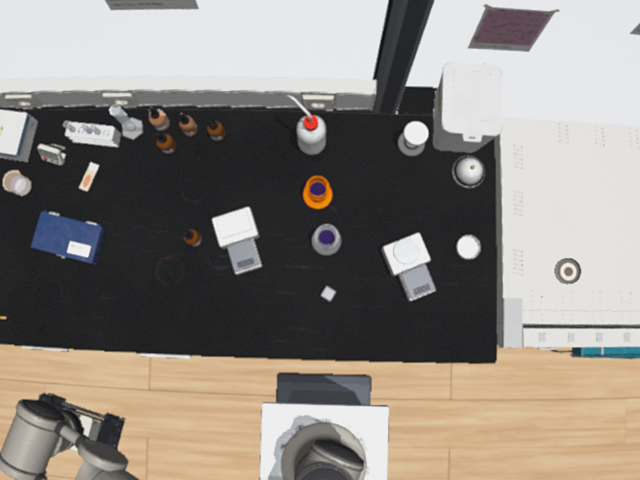

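View pics/scene0.png

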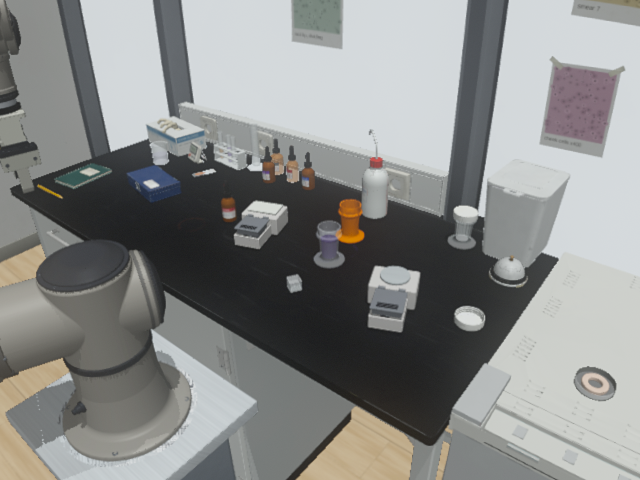

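The stirrer, with its round plate, is on the right: in the top view the plate is at about (406,249) and the hatch at about (418,281). The viewer is on the left at about (238,240), the jar at (326,239), the cap at (468,247) and the slip box at (328,293). Next I'll measure the hatch.

```bash
cat > m.py <<'E'
from h import *
p=r.read_camera("top"); P=cloud(p); c=p["color"].astype(int)
def comp(mask):
    n,l,s,_=cv2.connectedComponentsWithStats(mask.astype(np.uint8),connectivity=4)
    return l==1+np.argmax(s[1:,4])
roi=np.zeros((480,640),bool); roi[225:305,375:445]=1
top=roi&(P[...,2]>.04)&(P[...,2]<.075); top=comp(top)
g=c.mean(2)
hat=comp(top&(g<185))
for n,m in(("housing",top),("hatch",hat)):
    q=P[m]; rect=cv2.minAreaRect((q[:,:2]*1000).astype(np.float32))
    print(n,m.sum(),rect,"z",np.percentile(q[:,2],[5,50,95]).round(4),"mean",q.mean(0).round(4))
    print(cv2.boxPoints(rect).round(0).tolist())
ribs=hat&(g<90); print("ribs",ribs.sum(),P[ribs].mean(0), np.argwhere(ribs).mean(0))
print("plate/jar/box",world(p,[(406,249),(326,239),(328,293),(468,247)]).round(3).tolist())
cv2.imwrite("pics/crop1.png",cv2.resize(p["color"][225:305,370:450],None,fx=7,fy=7,interpolation=cv2.INTER_NEAREST))
q=r.read_camera("scene")
print("scene ribs",world(q,[(386,308),(395,275)]).round(3).tolist())
E
python3 m.py
```

```text
housing 1955 ((499.8306884765625, -203.41868591308594), (147.99069213867188, 102.04076385498047), 23.172605514526367) z [0.0463 0.0528 0.0603] mean [ 0.5055 -0.1997  0.0529]
[[412.0, -186.0], [452.0, -279.0], [588.0, -221.0], [548.0, -127.0]]
hatch 741 ((465.2218017578125, -218.93865966796875), (71.43074798583984, 67.09181213378906), 23.410871505737305) z [0.0461 0.0515 0.0567] mean [ 0.4643 -0.2183  0.0514]
[[419.0, -202.0], [446.0, -264.0], [511.0, -236.0], [485.0, -174.0]]
ribs 1 [ 0.47891426 -0.24956547  0.04767025] [275. 430.]
plate/jar/box [[0.541, -0.187, 0.057], [0.56, 0.011, 0.055], [0.428, 0.002, 0.027], [0.558, -0.357, 0.002]]
scene ribs [[0.434, -0.234, 0.053], [0.534, -0.192, 0.057]]
```

View pics/crop1.png

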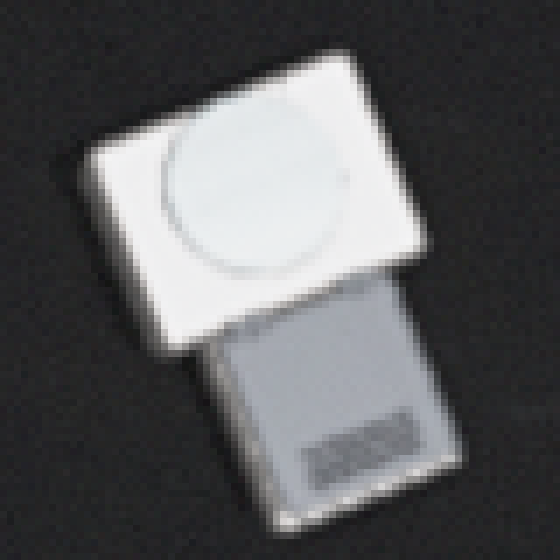

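The ribs are centred at crop (362,450), which is top-view pixel (421.7,289.3). The axis yaw is about 23.3°, so the press point is about (0.443, -0.228, 0.052). That agrees with both the housing and hatch fits. I'll go round the base with the claw shut.

>>> {"fn": "servo_tool", "kwargs": {
  "motion": [
    {"claw":0,"dx":-31.8,"dy":-13.9},
    {"claw":0,"dx":-31.8,"dy":-13.9},
    {"claw":0,"dx":-31.8,"dy":-13.9},
    {"claw":0,"dx":-31.8,"dy":-13.9},
    {"claw":0,"dx":-31.8,"dy":-13.9},
    {"claw":0,"dx":-31.8,"dy":-13.9},
    {"claw":0,"dx":-31.8,"dy":-13.9},
    {"claw":0,"dx":-31.8,"dy":-13.9},
    {"claw":0,"dx":-31.8,"dy":-13.9},
    {"claw":0,"dx":-31.8,"dy":-13.9}
  ]
}}

```text
invalid input at $.motion[0]: expected keys claw, dx, dy, dz, roll
```

>>> {"fn": "servo_tool", "kwargs": {
  "motion": [
    {"claw":0,"dx":-11.1,"dy":-33.5},
    {"claw":0,"dx":-11.1,"dy":-33.5},
    {"claw":0,"dx":-11.1,"dy":-33.5},
    {"claw":0,"dx":-11.1,"dy":-33.5},
    {"claw":0,"dx":-11.1,"dy":-33.5},
    {"claw":0,"dx":-11.1,"dy":-33.5},
    {"claw":0,"dx":-11.1,"dy":-33.5},
    {"claw":0,"dx":-11.1,"dy":-33.5},
    {"claw":0,"dx":-11.1,"dy":-33.5},
    {"claw":0,"dx":-11.1,"dy":-33.5}
  ]
}}

```text
invalid input at $.motion[0]: expected keys claw, dx, dy, dz, roll
```

>>> {"fn": "servo_tool", "kwargs": {
  "motion": [
    {"claw":0,"dx":-11.1,"dy":-33.5},
    {"claw":0,"dx":-11.1,"dy":-33.5},
    {"claw":0,"dx":-11.1,"dy":-33.5},
    {"claw":0,"dx":-11.1,"dy":-33.5},
    {"claw":0,"dx":-11.1,"dy":-33.5},
    {"roll":-0.12},
    {"roll":-0.12},
    {"roll":-0.12},
    {"roll":-0.12},
    {"roll":-0.12}
  ]
}}

```text
invalid input at $.motion[0]: expected keys claw, dx, dy, dz, roll
```

```bash
cat > aim.py <<'E'
from h import *
from scipy.spatial.transform import Rotation as R
s=r.read_state(); M=R.from_rotvec(s["ee_rot"]).as_matrix()
t=np.array([.443,-.228,.052+r.tips_ahead])
print("tip",r.tips_ahead,"t",s["time_s"],"pos",s["position"],"F",s["contact_force"],"w",s["width"])
print("tool shift to touch mm",(M.T@(t-s["position"])*1000).round(1))
a=np.radians(23.3); w=np.array([-np.sin(a),np.cos(a),0])
print("roll needed",np.arctan2(M[:,0]@w*-1, M[:,1]@w).round(3))
E
python3 aim.py; python3 - <<'E'
from h import *
# ray-plane check of the ribs pixels at z=.052
for n,uv in(("top",(421.7,289.3)),("scene",(386,306))):
    p=r.read_camera(n)
    k=cv2.undistortPoints(np.array([[uv]],float),p["K"],np.array(p["dist_coeffs"]))[0,0]
    T=np.linalg.inv(p["camera_from_world"]); d=T[:3,:3]@[k[0],-k[1],-1]; o=T[:3,3]
    print(n,(o+d*(.052-o[2])/d[2]).round(4))
cv2.imwrite("pics/s1.png",p["color"][150:400,250:550])
E
```

```text
tip 0.019 t 0.9 pos [0.12414042 0.51011316 0.21644543] F [ 0.4518366   0.25768162 -0.34442569] w 0.09197433531345026
tool shift to touch mm [-484.4 -641.8  145.4]
roll needed -0.645
top [ 0.4426 -0.2285  0.052 ]
scene [ 0.4406 -0.2296  0.052 ]
```

View pics/s1.png

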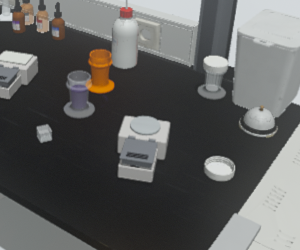

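The calls were refused because every row needs all five keys, so the arm hasn't moved. Casting rays through the rib pixels gives (0.443,-0.228) from the top camera and (0.441,-0.230) from the scene camera, which confirms the target. In the crop the stirrer is clear, with its ribs at (137,157).

>>> {"fn": "servo_tool", "kwargs": {
  "motion": [
    {"claw":0,"dx":-31.8,"dy":-13.9,"dz":0,"roll":0},
    {"claw":0,"dx":-31.8,"dy":-13.9,"dz":0,"roll":0},
    {"claw":0,"dx":-31.8,"dy":-13.9,"dz":0,"roll":0},
    {"claw":0,"dx":-31.8,"dy":-13.9,"dz":0,"roll":0},
    {"claw":0,"dx":-31.8,"dy":-13.9,"dz":0,"roll":0},
    {"claw":0,"dx":-31.8,"dy":-13.9,"dz":0,"roll":0},
    {"claw":0,"dx":-31.8,"dy":-13.9,"dz":0,"roll":0},
    {"claw":0,"dx":-31.8,"dy":-13.9,"dz":0,"roll":0},
    {"claw":0,"dx":-31.8,"dy":-13.9,"dz":0,"roll":0},
    {"claw":0,"dx":-31.8,"dy":-13.9,"dz":0,"roll":0}
  ]
}}

```text
time_s: 1.83
position: [0.4014, 0.2986, 0.2166]
ee_rot: [0.374, 3.119, 0.001]
contact_force: [0.4, 0.8, -0.2]
width: 0.0299
gripper_force: 0.0
```

>>> {"fn": "servo_tool", "kwargs": {
  "motion": [
    {"claw":0,"dx":-11.1,"dy":-33.5,"dz":0,"roll":0},
    {"claw":0,"dx":-11.1,"dy":-33.5,"dz":0,"roll":0},
    {"claw":0,"dx":-11.1,"dy":-33.5,"dz":0,"roll":0},
    {"claw":0,"dx":-11.1,"dy":-33.5,"dz":0,"roll":0},
    {"claw":0,"dx":-11.1,"dy":-33.5,"dz":0,"roll":0},
    {"claw":0,"dx":-11.1,"dy":-33.5,"dz":0,"roll":0},
    {"claw":0,"dx":-11.1,"dy":-33.5,"dz":0,"roll":0},
    {"claw":0,"dx":-11.1,"dy":-33.5,"dz":0,"roll":0},
    {"claw":0,"dx":-11.1,"dy":-33.5,"dz":0,"roll":0},
    {"claw":0,"dx":-11.1,"dy":-33.5,"dz":0,"roll":0}
  ]
}}

```text
time_s: 2.67
position: [0.4287, -0.0536, 0.2166]
ee_rot: [0.374, 3.119, 0.0]
contact_force: [0.8, -0.2, -0.8]
width: 0.0004
gripper_force: 0.0
```

>>> {"fn": "servo_tool", "kwargs": {
  "motion": [
    {"claw":0,"dx":-11.1,"dy":-33.5,"dz":0,"roll":0},
    {"claw":0,"dx":-11.1,"dy":-33.5,"dz":0,"roll":0},
    {"claw":0,"dx":-11.1,"dy":-33.5,"dz":0,"roll":0},
    {"claw":0,"dx":-11.1,"dy":-33.5,"dz":0,"roll":0},
    {"claw":0,"dx":-11.1,"dy":-33.5,"dz":0,"roll":0},
    {"claw":0,"dx":0,"dy":0,"dz":0,"roll":-0.12},
    {"claw":0,"dx":0,"dy":0,"dz":0,"roll":-0.12},
    {"claw":0,"dx":0,"dy":0,"dz":0,"roll":-0.12},
    {"claw":0,"dx":0,"dy":0,"dz":0,"roll":-0.12},
    {"claw":0,"dx":0,"dy":0,"dz":0,"roll":-0.12}
  ]
}}

```text
time_s: 3.5
position: [0.4431, -0.228, 0.2163]
ee_rot: [0.573, -3.089, -0.0]
contact_force: [-0.1, -0.4, 0.5]
width: 0.0005
gripper_force: 0.0
```

```bash
python3 aim.py
```

```text
tip 0.019 t 3.5 pos [ 0.44311966 -0.22796266  0.21634089] F [-0.07106644 -0.3671348   0.50267589] w 0.0005277145713650823
tool shift to touch mm [ 1.000e-01 -0.000e+00  1.453e+02]
roll needed -0.04
```

>>> {"fn": "servo_tool", "kwargs": {
  "motion": [
    {"claw":0,"dx":0,"dy":0,"dz":20,"roll":-0.04},
    {"claw":0,"dx":0,"dy":0,"dz":25,"roll":0},
    {"claw":0,"dx":0,"dy":0,"dz":25,"roll":0},
    {"claw":0,"dx":0,"dy":0,"dz":25,"roll":0},
    {"claw":0,"dx":0,"dy":0,"dz":20,"roll":0},
    {"claw":0,"dx":0,"dy":0,"dz":15,"roll":0},
    {"claw":0,"dx":0,"dy":0,"dz":8,"roll":0},
    {"claw":0,"dx":0,"dy":0,"dz":0,"roll":0}
  ]
}}

```text
time_s: 4.17
position: [0.4424, -0.2272, 0.0769]
ee_rot: [0.625, -3.077, -0.004]
contact_force: [0.2, -0.5, 0.2]
width: 0.0003
gripper_force: 0.0
```

>>> {"fn": "servo_tool", "kwargs": {
  "motion": [
    {"claw":0,"dx":0,"dy":0,"dz":3,"roll":0},
    {"claw":0,"dx":0,"dy":0,"dz":3,"roll":0},
    {"claw":0,"dx":0,"dy":0,"dz":3,"roll":0},
    {"claw":0,"dx":0,"dy":0,"dz":3,"roll":0},
    {"claw":0,"dx":0,"dy":0,"dz":0,"roll":0}
  ]
}}

```text
time_s: 4.58
position: [0.4431, -0.2277, 0.0662]
ee_rot: [0.626, -3.079, -0.0]
contact_force: [0.1, 0.6, -1.0]
width: 0.0003
gripper_force: 0.0
```

>>> {"fn": "servo_tool", "kwargs": {
  "motion": [
    {"claw":0,"dx":0,"dy":0,"dz":2,"roll":0},
    {"claw":0,"dx":0,"dy":0,"dz":1,"roll":0},
    {"claw":0,"dx":0,"dy":0,"dz":0,"roll":0}
  ]
}}

```text
time_s: 4.83
position: [0.4431, -0.2277, 0.0633]
ee_rot: [0.626, -3.079, -0.0]
contact_force: [0.5, 0.6, -0.5]
width: 0.0006
gripper_force: 0.0
```

>>> {"fn": "servo_tool", "kwargs": {
  "motion": [
    {"claw":0,"dx":0,"dy":0,"dz":1,"roll":0},
    {"claw":0,"dx":0,"dy":0,"dz":0,"roll":0}
  ]
}}

```text
time_s: 5.0
position: [0.4432, -0.2277, 0.0623]
ee_rot: [0.626, -3.079, -0.0]
contact_force: [-0.2, -0.8, 0.6]
width: 0.0005
gripper_force: 0.0
```

>>> {"fn": "servo_tool", "kwargs": {
  "motion": [
    {"claw":0,"dx":0,"dy":0,"dz":1,"roll":0},
    {"claw":0,"dx":0,"dy":0,"dz":0,"roll":0}
  ]
}}

```text
time_s: 5.17
position: [0.4431, -0.2277, 0.0613]
ee_rot: [0.626, -3.079, -0.0]
contact_force: [-0.2, -0.5, -0.1]
width: 0.0005
gripper_force: 0.0
```

```bash
python3 - <<'E'
from h import *
F=[]
for i in range(3):
    p=r.read_camera("scene"); F.append(r.read_state()["contact_force"])
print(np.round(F,1).tolist(), r.read_state()["position"])
cv2.imwrite("pics/s2.png",cv2.resize(p["color"][230:350,330:490],None,fx=4,fy=4))
E
```

```text
[[0.5, -0.1, 0.1], [-0.7, 0.2, 1.0], [0.3, -0.1, 0.9]] [ 0.44317794 -0.22776898  0.0613831 ]
```

View pics/s2.png

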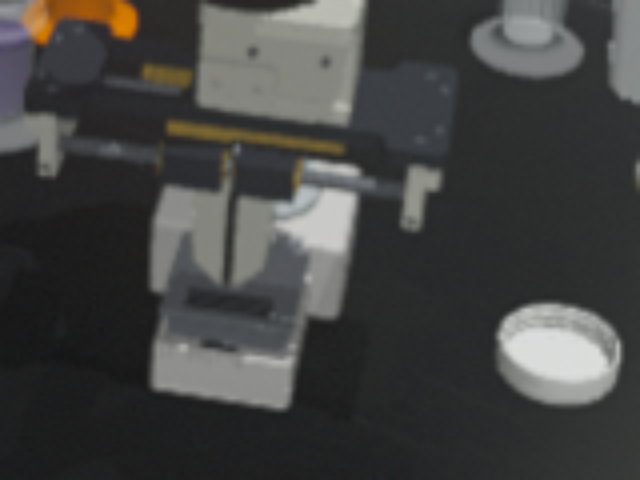

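The fingertips are at about crop (225,285), just behind or on the ribs, which are at (228,303). I can't tell from this whether the lid is depressed, so I'll check it with the depth readings.

```bash
python3 - <<'E'
from h import *
p=r.read_camera("scene")
def crop(u,v): return (330+u/4,230+v/4)
for n,l in(("ribs",[(195,300),(228,303),(262,306)]),("front lid",[(190,325),(230,335),(280,340)]),("lid rear",[(180,265),(285,270)]),("tips",[(215,272),(240,272),(215,262)])):
    print(n,world(p,[crop(*a) for a in l]).round(4).tolist())
a=np.radians(23.3); t=np.array([.4431,-.2277,.0423]); ax=np.array([np.cos(a),np.sin(a),0])
C=p["camera_from_world"]
for d,h in((0,0),(-.0095,0),(.0095,0),(0,.01),(-.0095,.01)):
    c=(C@np.r_[t+d*ax+[0,0,h],1])[:3]; q=cv2.projectPoints(np.array([[c[0],-c[1],-c[2]]]),np.zeros(3),np.zeros(3),p["K"],np.array(p["dist_coeffs"]))[0].ravel()
    print(d,h,((q-[330,230])*4).round(0))
E
```

```text
ribs [[0.4335, -0.2174, 0.0531], [0.4421, -0.2309, 0.0524], [0.4516, -0.2445, 0.051]]
front lid [[0.4295, -0.2178, 0.0403], [0.439, -0.2351, 0.0364], [0.4453, -0.2593, 0.0413]]
lid rear [[0.4572, -0.1933, 0.0487], [0.4799, -0.2402, 0.0536]]
tips [[0.4323, -0.2282, 0.0761], [0.4356, -0.2399, 0.0795], [0.432, -0.2281, 0.0821]]
0 0 [222. 316.]
-0.0095 0 [219. 328.]
0.0095 0 [225. 304.]
0 0.01 [223. 299.]
-0.0095 0.01 [220. 311.]
```

The ribs still read z≈0.052, so the lid isn't pressed. The closed tips show about 15 mm higher than nominal. I'll keep going down in small steps and watch the force.

>>> {"fn": "servo_tool", "kwargs": {
  "motion": [
    {"claw":0,"dx":0,"dy":0,"dz":2,"roll":0},
    {"claw":0,"dx":0,"dy":0,"dz":2,"roll":0},
    {"claw":0,"dx":0,"dy":0,"dz":2,"roll":0},
    {"claw":0,"dx":0,"dy":0,"dz":0,"roll":0}
  ]
}}

```text
time_s: 5.7
position: [0.4429, -0.2275, 0.0549]
ee_rot: [0.626, -3.078, -0.001]
contact_force: [0.7, -0.3, -0.7]
width: 0.0004
gripper_force: 0.0
```

```bash
cat > look.py <<'E'
from h import *
import sys
F=[]
for i in range(3):
    p=r.read_camera("scene"); F.append(r.read_state()["contact_force"])
s=r.read_state(); print(np.mean(F,0).round(2), s["position"].round(4),s["time_s"])
pts=[(195,300),(262,306),(275,300),(190,285)]
print(world(p,[(330+u/4,230+v/4) for u,v in pts]).round(4).tolist())
cv2.imwrite(f"pics/{sys.argv[1]}.png",cv2.resize(p["color"][250:340,345:435],None,fx=6,fy=6))
E
python3 look.py s3
```

```text
[ 0.3   0.44 -0.09] [ 0.4432 -0.2277  0.0553] 5.85
[[0.4332, -0.2176, 0.0534], [0.4503, -0.2452, 0.0522], [0.4564, -0.2487, 0.0536], [0.444, -0.2077, 0.0512]]
```

View pics/s3.png

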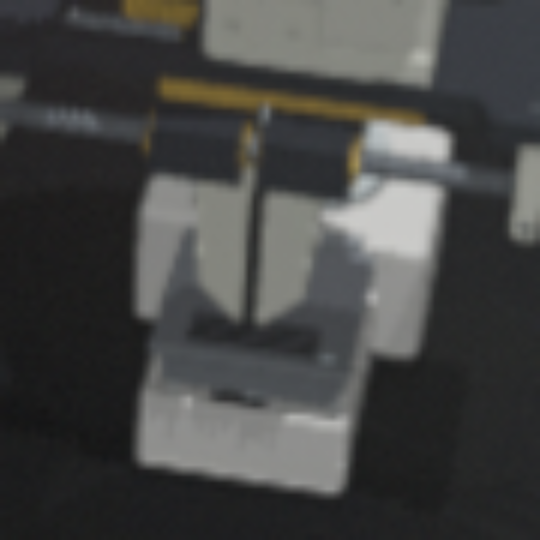

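The tips are at (248,327), right above the ribs at about (255,340). There's still no contact, so I'll go on down.

>>> {"fn": "servo_tool", "kwargs": {
  "motion": [
    {"claw":0,"dx":0,"dy":0,"dz":2,"roll":0},
    {"claw":0,"dx":0,"dy":0,"dz":2,"roll":0},
    {"claw":0,"dx":0,"dy":0,"dz":0,"roll":0}
  ]
}}

```text
time_s: 6.1
position: [0.443, -0.2276, 0.051]
ee_rot: [0.626, -3.078, -0.001]
contact_force: [-0.1, -0.3, -0.6]
width: 0.0004
gripper_force: 0.0
```

```bash
python3 look.py s4
```

```text
[-0.25 -0.16  0.45] [ 0.4432 -0.2277  0.0513] 6.25
[[0.4336, -0.2174, 0.053], [0.451, -0.2448, 0.0515], [0.4608, -0.2464, 0.0498], [0.4398, -0.2103, 0.055]]
```

>>> {"fn": "servo_tool", "kwargs": {
  "motion": [
    {"claw":0,"dx":0,"dy":0,"dz":2,"roll":0},
    {"claw":0,"dx":0,"dy":0,"dz":2,"roll":0},
    {"claw":0,"dx":0,"dy":0,"dz":0,"roll":0}
  ]
}}

```text
time_s: 6.5
position: [0.443, -0.2276, 0.047]
ee_rot: [0.626, -3.078, -0.001]
contact_force: [0.3, -1.1, 0.2]
width: 0.0002
gripper_force: 0.0
```

```bash
python3 look.py s5
```

```text
[-0.03  0.56 -0.53] [ 0.4432 -0.2277  0.0473] 6.65
[[0.4323, -0.2181, 0.0542], [0.4491, -0.2459, 0.0532], [0.4597, -0.247, 0.0507], [0.4415, -0.2092, 0.0534]]
```

View pics/s5.png

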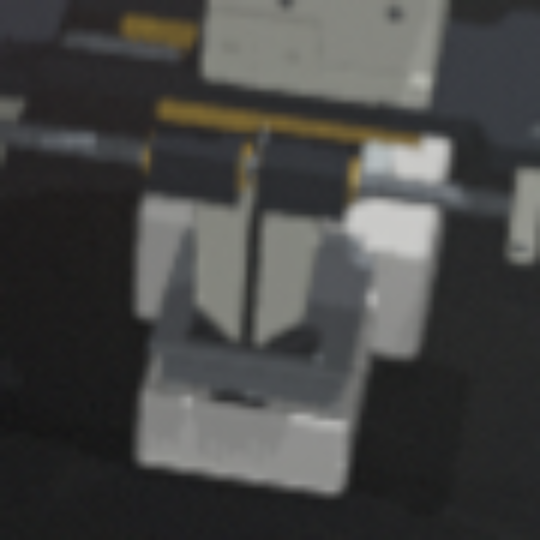

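The tips are at (248,345). By projection, that's within a millimetre or two of the hatch top. I'll press on with force checks.

>>> {"fn": "servo_tool", "kwargs": {
  "motion": [
    {"claw":0,"dx":0,"dy":0,"dz":2,"roll":0},
    {"claw":0,"dx":0,"dy":0,"dz":2,"roll":0},
    {"claw":0,"dx":0,"dy":0,"dz":0,"roll":0}
  ]
}}

```text
time_s: 6.9
position: [0.443, -0.2276, 0.043]
ee_rot: [0.626, -3.078, -0.001]
contact_force: [-0.5, 0.6, -0.2]
width: 0.0005
gripper_force: 0.0
```

```bash
python3 look.py s6
```

```text
[ 0.05  0.08 -0.5 ] [ 0.4432 -0.2277  0.0433] 7.05
[[0.4313, -0.2188, 0.0552], [0.4506, -0.245, 0.0518], [0.4598, -0.2469, 0.0506], [0.4281, -0.2174, 0.0657]]
```

>>> {"fn": "servo_tool", "kwargs": {
  "motion": [
    {"claw":0,"dx":0,"dy":0,"dz":2,"roll":0},
    {"claw":0,"dx":0,"dy":0,"dz":1,"roll":0},
    {"claw":0,"dx":0,"dy":0,"dz":0,"roll":0}
  ]
}}

```text
time_s: 7.3
position: [0.4433, -0.2279, 0.0404]
ee_rot: [-0.626, 3.078, -0.0]
contact_force: [0.1, -0.3, 1.3]
width: 0.0006
gripper_force: 0.7
```

```bash
python3 look.py s7
```

```text
[ 0.31 -0.51  0.84] [ 0.4434 -0.2279  0.0405] 7.45
[[0.436, -0.2159, 0.0508], [0.4526, -0.2439, 0.05], [0.4626, -0.2454, 0.0481], [0.4265, -0.2183, 0.0671]]
```

Contact has begun: Fz is about 1 N and the ribs have dropped about 2 mm. I'll press about 6 mm more.

>>> {"fn": "servo_tool", "kwargs": {
  "motion": [
    {"claw":0,"dx":0,"dy":0,"dz":2,"roll":0},
    {"claw":0,"dx":0,"dy":0,"dz":2,"roll":0},
    {"claw":0,"dx":0,"dy":0,"dz":1,"roll":0},
    {"claw":0,"dx":0,"dy":0,"dz":0,"roll":0}
  ]
}}

```text
time_s: 7.78
position: [0.4434, -0.2278, 0.0353]
ee_rot: [-0.626, 3.078, -0.0]
contact_force: [0.2, 0.6, 3.4]
width: 0.0004
gripper_force: 1.3
```

```bash
python3 look.py s8
```

```text
[ 1.46 -0.24  3.12] [ 0.4434 -0.2279  0.0355] 7.9333
[[0.4291, -0.22, 0.0571], [0.4578, -0.2411, 0.0454], [0.4665, -0.2433, 0.0446], [0.427, -0.218, 0.0667]]
```

>>> {"fn": "servo_tool", "kwargs": {
  "motion": [
    {"claw":0,"dx":0,"dy":0,"dz":1,"roll":0},
    {"claw":0,"dx":0,"dy":0,"dz":0,"roll":0}
  ]
}}

```text
time_s: 8.1
position: [0.4434, -0.2278, 0.0344]
ee_rot: [-0.626, 3.078, -0.0]
contact_force: [2.1, -1.1, 1.8]
width: 0.0003
gripper_force: 1.3
```

>>> {"fn": "servo_tool", "kwargs": {
  "motion": [
    {"claw":0,"dx":0,"dy":0,"dz":1,"roll":0},
    {"claw":0,"dx":0,"dy":0,"dz":0,"roll":0}
  ]
}}

```text
time_s: 8.27
position: [0.4435, -0.2278, 0.0335]
ee_rot: [-0.626, 3.078, -0.0]
contact_force: [1.6, 0.8, 5.3]
width: 0.0007
gripper_force: 2.3
```

>>> {"fn": "servo_tool", "kwargs": {
  "motion": [
    {"claw":0,"dx":0,"dy":0,"dz":1,"roll":0},
    {"claw":0,"dx":0,"dy":0,"dz":0,"roll":0}
  ]
}}

```text
time_s: 8.43
position: [0.4436, -0.2279, 0.033]
ee_rot: [-0.626, 3.078, -0.001]
contact_force: [0.4, 1.1, 9.5]
width: 0.0004
gripper_force: 5.0
```

```bash
python3 look.py s9
```

```text
[0.47 1.36 9.76] [ 0.4436 -0.2279  0.0331] 8.5833
[[0.4305, -0.2192, 0.0559], [0.459, -0.2404, 0.0443], [0.4651, -0.2441, 0.0459], [0.4278, -0.2175, 0.0659]]
```

The force has climbed to 10 N, so the hatch is on its stop. Now I'll take the hand away quickly, straight up.

>>> {"fn": "servo_tool", "kwargs": {
  "motion": [
    {"claw":0,"dx":0,"dy":0,"dz":-15,"roll":0},
    {"claw":0,"dx":0,"dy":0,"dz":-35,"roll":0},
    {"claw":0,"dx":0,"dy":0,"dz":-40,"roll":0},
    {"claw":0,"dx":0,"dy":0,"dz":-40,"roll":0},
    {"claw":0,"dx":0,"dy":0,"dz":-40,"roll":0},
    {"claw":0,"dx":0,"dy":0,"dz":-20,"roll":0},
    {"claw":0,"dx":0,"dy":0,"dz":0,"roll":0},
    {"claw":0,"dx":0,"dy":0,"dz":0,"roll":0},
    {"claw":0,"dx":0,"dy":0,"dz":0,"roll":0},
    {"claw":0,"dx":0,"dy":0,"dz":0,"roll":0}
  ]
}}

```text
time_s: 9.42
position: [0.4422, -0.2272, 0.2205]
ee_rot: [0.625, -3.076, -0.005]
contact_force: [0.4, -0.4, -0.2]
width: 0.0004
gripper_force: 0.0
```

>>> {"fn": "servo_tool", "kwargs": {
  "motion": [
    {"claw":0,"dx":0,"dy":0,"dz":0,"roll":0},
    {"claw":0,"dx":0,"dy":0,"dz":0,"roll":0},
    {"claw":0,"dx":0,"dy":0,"dz":0,"roll":0},
    {"claw":0,"dx":0,"dy":0,"dz":0,"roll":0},
    {"claw":0,"dx":0,"dy":0,"dz":0,"roll":0},
    {"claw":0,"dx":0,"dy":0,"dz":0,"roll":0},
    {"claw":0,"dx":0,"dy":0,"dz":0,"roll":0},
    {"claw":0,"dx":0,"dy":0,"dz":0,"roll":0},
    {"claw":0,"dx":0,"dy":0,"dz":0,"roll":0},
    {"claw":0,"dx":0,"dy":0,"dz":0,"roll":0}
  ]
}}

```text
time_s: 10.25
position: [0.4432, -0.2278, 0.2224]
ee_rot: [-0.626, 3.078, 0.0]
contact_force: [0.1, 0.2, -0.5]
width: 0.0006
gripper_force: 0.0
```

>>> {"fn": "servo_tool", "kwargs": {
  "motion": [
    {"claw":0,"dx":0,"dy":0,"dz":0,"roll":0},
    {"claw":0,"dx":0,"dy":0,"dz":0,"roll":0},
    {"claw":0,"dx":0,"dy":0,"dz":0,"roll":0},
    {"claw":0,"dx":0,"dy":0,"dz":0,"roll":0},
    {"claw":0,"dx":0,"dy":0,"dz":0,"roll":0},
    {"claw":0,"dx":0,"dy":0,"dz":0,"roll":0},
    {"claw":0,"dx":0,"dy":0,"dz":0,"roll":0},
    {"claw":0,"dx":0,"dy":0,"dz":0,"roll":0},
    {"claw":0,"dx":0,"dy":0,"dz":0,"roll":0},
    {"claw":0,"dx":0,"dy":0,"dz":0,"roll":0}
  ]
}}

```text
time_s: 11.08
position: [0.4432, -0.2278, 0.2224]
ee_rot: [-0.626, 3.079, 0.0]
contact_force: [0.9, -0.5, -0.2]
width: 0.0005
gripper_force: 0.0
```

```bash
python3 - <<'E'
from h import *
p=r.read_camera("scene"); cv2.imwrite("pics/open.png",cv2.resize(p["color"][170:350,210:510],None,fx=2.5,fy=2.5)); s=r.read_state(); print(s["position"],s["time_s"],s["contact_force"])
E
```

```text
[ 0.44317361 -0.22777445  0.22239286] 11.1333 [-0.92089166 -0.36627307  0.77199277]
```

View pics/open.png

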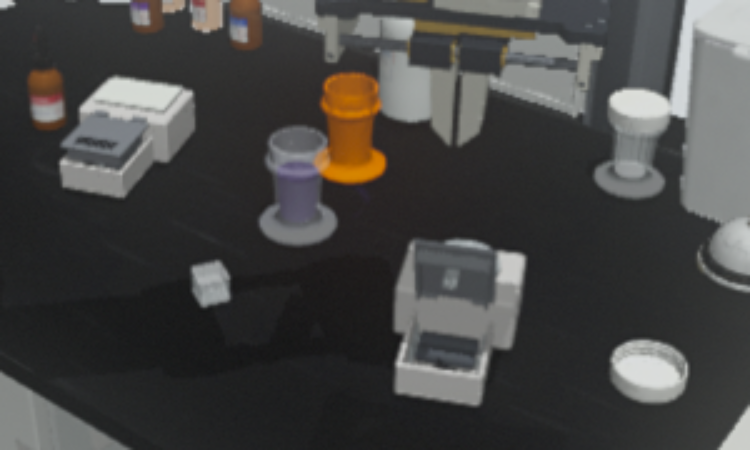

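The stirrer's hatch stands open at (455,275) and the battery tray is exposed at (448,350). The viewer's hatch at (105,140) is shut, and everything else is in place. I'll watch it for another second or so, then hand in.

>>> {"fn": "servo_tool", "kwargs": {
  "motion": [
    {"claw":0,"dx":0,"dy":0,"dz":0,"roll":0},
    {"claw":0,"dx":0,"dy":0,"dz":0,"roll":0},
    {"claw":0,"dx":0,"dy":0,"dz":0,"roll":0},
    {"claw":0,"dx":0,"dy":0,"dz":0,"roll":0},
    {"claw":0,"dx":0,"dy":0,"dz":0,"roll":0},
    {"claw":0,"dx":0,"dy":0,"dz":0,"roll":0},
    {"claw":0,"dx":0,"dy":0,"dz":0,"roll":0},
    {"claw":0,"dx":0,"dy":0,"dz":0,"roll":0},
    {"claw":0,"dx":0,"dy":0,"dz":0,"roll":0},
    {"claw":0,"dx":0,"dy":0,"dz":0,"roll":0}
  ]
}}

```text
time_s: 11.97
position: [0.4432, -0.2278, 0.2224]
ee_rot: [-0.626, 3.079, 0.0]
contact_force: [0.1, 0.2, -1.4]
width: 0.0006
gripper_force: 0.0
```

```bash
python3 -c "
from station import r
print(r.close_job())"
```

```text
the job is handed in; nothing more can be done
None
```

The stirrer's hatch was pressed to its stop, popped up when the hand withdrew and was standing open in the last picture, with the viewer's hatch shut and nothing else visibly moved; the job was handed in at about 12 s, and no verdict came back.

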